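# Stack spacer, washer and bushing on the clamping stud

## Robot

A 6-joint arm with a two-finger parallel gripper is mounted at the origin on the work surface. World frame = base frame: x ahead of the robot, y to its left, z up, the work surface at z = 0. Lengths are in m, angles in rad, forces in N, time in s.
With the tool pointing down it reaches from about 0.35 to 0.8 m from the base axis. Payload 7.3 kg.
Tool frame: the origin (TCP) lies between the finger pads; the fingertips stand 8 mm ahead of it and the grasp point (between the pads) lies 11 mm behind it (bot.nose_length is the distance from the TCP to the fingertips, in m); z points along the fingers, y is the line along which they close (so a half turn about z gives the same grasp; the last joint's range is limited). The gripper opens to 85 mm and grips with 20 to 120 N. Pads are 22 mm wide; open, the fingers measure 114 mm over their backs; the gripper's body (76 mm by 85 mm) begins 54 mm behind the grasp point. The pads swing forward as they close: fully open they stand 13 mm farther back than shut.
Start: joints at [-1.446, 0.342, 1.524, -0, 1.275, -0.146], TCP at [0.14, -0.506, 0.239] pointing down, gripper open.
Joint ranges: [-2.53, 2.53], [-0.77, 2.02], [0.04, 2.7], [-1, 4.14], [0.28, 2.66], [-3.11, 3.11]. Speed limits (rad/s): [2.57, 2.57, 3.14, 3.14, 3.14, 3.14].

## Interface

Orientations are given as a rotation vector (axis times angle).
In Python, from workcell import bot gives the robot as it stands.
- The arm moves only by the tool send_rows, never from a script. Its argument "commands" is a list of rows, each a list of 7 numbers: the turn, a rotation vector about the world's x, y, z normalised to -1 to 1, where 1 is 180 degrees, then the shift along the world's x, y, z normalised to -1 to 1, where 1 is 1 m, then the gripper command: -1 is fully open, 1 is shut, values between are in proportion. In form: [[rx, ry, rz, tx, ty, tz, fingers], ...]. A call has 1 to 10 rows; each row shifts and turns the commanded pose from where the row before left it; what a row does not reach is not made up. A row lasts 1/12 s, in which the tool goes at most 41.7 mm and 7.16 degrees, less where a joint would pass 70% of its speed; a pose out of reach is approached as far as the arm can. A call with a number of a shift or a turn outside -1 to 1 is refused whole. A call with a gripper value outside its range is refused whole. The fingers move at their own pace and stop on an object; the grip force is fixed at half the most. Time passes only in rows, so rows that do not move let the fingers close. It gives the time, the measured TCP pose, the force and the opening at its end, in the units of the state.
- bot.get_state(): the state, without advancing time (a new reading comes with each control period).
- bot.get_image(name): name is "side" or "top" or "wrist"; returns a dict with "image" (420x560x3 uint8, blue, green, red), "intrinsics" (3x3 intrinsics, pixels), "rvec" (rotation vector, rad) and "tvec" (3), from world to camera coordinates, as OpenCV has them. Camera axes: x right, y down, z forward; pixel columns grow to the right and rows downward; lengths in m; the calibration is good to about 2 mm. A picture is of the moment at which its call begins. There is no depth.
- bot.sign_off(): hands the job in, once; it reports no verdict.
The state is a dict: "time": time; "joint_positions": joint angles; "qd": joint speeds; "joint_efforts": joint torques, N m; "tool_pos": TCP position; "orientation": TCP orientation; "contact_force": force on the tool from outside, world axes, zero at the start; "wrist_torque": the same for the moment, N m; "grip_width": finger opening in m.
Only numpy, scipy, OpenCV 4.12 (cv2) and the standard library are available. Lean on these libraries where they do the work, as an engineer would, in place of code of your own. Each camera call takes 0.05 s, during which the arm holds its last target. There are 200 camera calls.

## Task

Get the welding fixture's clamping stud ready: thread the plain spacer tube onto the upright stud first, then the flat washer, then the stepped bushing with its narrow neck down so that the neck sits inside the washer, each one fully home on the one below. The stud is not always at the same place along its slot, so find it by feel, and press gently: nothing may bear on the fixture with more than about 4 kg (40 N). Leave the other things on the bench where they are.

Things in the scene. Friction and masses are not known exactly. Their poses are not given: they have to be found in the camera images.
- fixture: Fixed dark steel bar flat on the bench, 70 (x) x 200 (y) x 14 mm high, with a bolt head (16 mm across, 5 mm high) 86 mm either side of its middle. Origin: centre of its underside; z up; y along its slot, roughly to the robot's left (turned at most 0.5 rad). A steel stud stands upright in the slot.
- slot_mid (a point): Middle of the bar's top face, 14 mm above the bar's underside; axes as the bar's. The stud (22 mm diameter, 62 mm high from here, 1 mm bevel at its tip) stands on the slot's line (x = 0) anywhere between y = -14 and y = +14 mm from here; its place is not measured. It is clamped firmly (slides only above about 80 N).
- spacer_mid (a point): Centre (half-way up) of the spacer: loose plain steel tube, outside diameter 46 mm, bore 25 mm, 28 mm high, about 0.26 kg, standing on its end on the bench; z along its axis. Home on the bar its centre is 28 mm above the bar's underside.
- washer_mid (a point): Centre (half-way up) of the washer: loose flat thick steel ring, outside diameter 60 mm, bore 37 mm, 9 mm thick, about 0.12 kg, lying flat on the bench; z along its axis. Home on the spacer its centre is 46.5 mm above the bar's underside.
- bushing_mid (a point): Centre (13.5 mm above its foot) of the bushing: loose stepped steel sleeve, 27 mm high, 0.18 kg, bore 25 mm; its upper 20 mm (the part to hold: the washer below is wider) 44 mm in diameter, its lower 7 mm a neck of 31 mm. It stands on its neck; z along its axis, away from the neck. Home, neck inside the washer, its centre is 57.5 mm above the bar's underside (64.5 if the neck rests on the washer).
- spacer: The spacer again; origin at the centre of its underside (14 mm below its centre).
- washer: The washer again; origin at the centre of its underside (4.5 mm below its centre).
- bushing: The bushing again; origin at the centre of its foot (13.5 mm below its centre).
- nut: Bystander: loose dark hexagon nut, 24 mm across, 13 mm high, lying among the rings; leave it alone.
- square: Bystander: loose dark triangular magnetic welding square, about 90 mm, 22 mm high; leave it alone.
- hammer: Bystander: hammer, 260 mm long, lying at the left, nearest the robot; leave it alone.
- brush: Bystander: loose wooden brush, 240 mm long, lying to the right of the fixture; leave it alone.
Not all that is in view belongs to the job. What is shaped like the spacer but pink is not meant. Leave any blue look-alike of the bushing alone.

How it is judged:
On the way, in this order (a step that is already met when the one before it is completed fails the run):
1. the spacer is on the stud, fully down on the bar (z of spacer_mid in the frame of fixture below 0.0305 m and x of spacer_mid in the frame of fixture between -0.006 and 0.006 m and y of spacer_mid in the frame of fixture between -0.0175 and 0.0175 m and angle between the z axis of spacer_mid and the z axis of fixture, either way round below 0.07 rad), for 0.2 s.
2. the washer is on the stud, flat on the spacer (all of step 1 and z of washer_mid in the frame of fixture below 0.049 m and x of washer_mid in the frame of fixture between -0.006 and 0.006 m and y of washer_mid in the frame of fixture between -0.0175 and 0.0175 m and angle between the z axis of washer_mid and the z axis of fixture, either way round below 0.07 rad), for 0.2 s.
3. the bushing is on the stud, neck down inside the washer, shoulder on the washer (all of step 2 and z of bushing_mid in the frame of fixture below 0.06 m and x of bushing_mid in the frame of fixture between -0.006 and 0.006 m and y of bushing_mid in the frame of fixture between -0.0175 and 0.0175 m and angle between bushing_mid's own z axis and vertical below 0.07 rad), for 0.2 s.
At the end, for the whole second after the job is handed in: Spacer, washer and bushing are on the stud in that order from the bar up, level within 4 degrees, each home within 2.5 mm of height, within 6 mm of the slot's line and 17.5 mm of the bar's middle along it; the bushing's neck is down in the washer; all at rest (all of step 3 and linear speed of each of spacer, washer, bushing below 0.02 m/s); the robot touches nothing.
It fails at once if the fixture (bar, stud and what sits on them) is pressed with more than 40 N (contact force between fixture and anything else above 40 N).
It fails at once if a bystander is moved more than 30 mm (distance of any of nut, square, hammer, brush from where it was at the start of the episode above 0.03 m).
It also fails if it takes over 72 s, if anything falls off the work surface, if the arm or the gripper's body presses on something with over 40 N, if the wrist force passes 120 N, or if a joint passes its speed limit or range.

## Working session

There is one attempt and no reset: what is moved stays moved. The work goes in short steps, Python scripts to look and compute and a tool call to move; the robot and the scene stay as the last step left them, time stands still between calls to the robot, and variables do not carry over. Pictures are saved under pics/ and viewed, on a budget of 10 in all, crops included, one or two more only if the job needs it, and the job is handed in when it is done.

Besides the shell and the picture viewer there is one more tool, called after ">>>" as name([rows], argument=value, ...), one row to a line, values as JSON. send_rows: Moves the arm, as the interface text tells. Its arguments: {"type":"object","properties":{"commands":{"type":"array"}},"required":["commands"]}

```bash
mkdir -p pics; cat > h.py <<'E'
import numpy as np, cv2
from workcell import bot
def grab(n,f=None):
    d=bot.get_image(n)
    if f: cv2.imwrite('pics/'+f,d['image'])
    np.savez('cal_%s.npz'%n,K=d['intrinsics'],r=d['rvec'],t=d['tvec'],im=d['image'])
    return d
def load(n): return np.load('cal_%s.npz'%n)
def ray(d,uv,z):
    K=d['K'];R=cv2.Rodrigues(np.array(d['r'],float))[0];t=np.array(d['t'],float).ravel()
    c=-R.T@t; v=R.T@np.linalg.solve(K,[uv[0],uv[1],1.]); return c+v*(z-c[2])/v[2]
def proj(d,P):
    return cv2.projectPoints(np.array(P,float).reshape(-1,3),np.array(d['r'],float),np.array(d['t'],float),d['K'],None)[0].reshape(-1,2)
E
python3 - <<'E'
from h import *
a=grab('top','top0.png');b=grab('side','side0.png')
for n in('top','side'):
    d=load(n);R=cv2.Rodrigues(d['r'])[0];print(n,(-R.T@d['t'].ravel()),d['K'][0,0])
print(bot.get_state())
E
```

```text
top [ 0.35371682 -0.00142556  0.95132395] 384.53518379755906
side [0.13081434 0.60535087 0.54929611] 379.53341113770944
{'time': 0.1, 'joint_positions': array([-1.44599237e+00,  3.42619177e-01,  1.52492340e+00, -4.79061318e-06,
        1.27540409e+00, -1.46012121e-01]), 'qd': array([ 0.00046915, -0.00100002, -0.00159898,  0.00010277,  0.0013838 ,
        0.00049547]), 'joint_efforts': array([ 1.88367034e-03, -4.34447837e+01, -2.46491790e+01, -1.08756619e-04,
        4.71949039e-03, -2.16711146e-05]), 'tool_pos': array([ 0.14041691, -0.5055113 ,  0.23871237]), 'orientation': array([-3.11149367e+00, -4.23917523e-01, -1.53492685e-05]), 'contact_force': array([-0.2303823 ,  0.28787363,  0.62354179]), 'wrist_torque': array([-0.00224343,  0.01715416, -0.00937201]), 'grip_width': 0.08544135840763795}
```

View pics/top0.png

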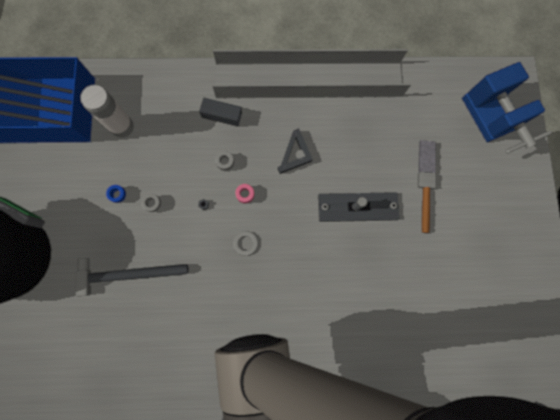

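View pics/side0.png

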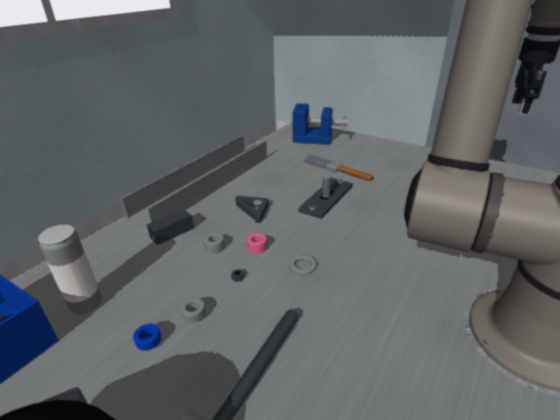

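The top view shows the fixture at about (360,206) and the washer at (246,243). There are two grey rings, at (225,160) and (152,203), which are the spacer and the bushing in some order. The pink ring (245,193) and the blue ring (116,194) are look-alikes. I'll enlarge both grey rings to tell them apart.

```bash
python3 - <<'E'
from h import *
t=load('top')['im'];s=load('side')['im']
def c(im,u,v,h,S): return cv2.resize(im[v-h:v+h,u-h:u+h],(S,S),interpolation=cv2.INTER_CUBIC)
a=np.hstack([c(s,214,243,20,260),c(s,194,309,20,260),c(s,258,243,20,260)])
b=np.hstack([c(t,225,160,16,260),c(t,152,203,16,260),c(t,360,206,46,260)])
cv2.imwrite('pics/crop.png',cv2.convertScaleAbs(np.vstack([a,b]),alpha=1.4))
d=load('top')
for n,uv,z in [('A',(225,160),.028),('B',(152,203),.028),('W',(246,243),.009),('F1',(324.5,206.5),.019),('F2',(394,205.5),.019),('stud',(362,202),.076),('nut',(203,204),.013),('pink',(245,193),.028)]: print(n,ray(d,uv,z).round(4))
E
```

```text
A [0.6491 0.0999 0.028 ]
B [0.5421 0.2762 0.028 ]
W [0.443  0.0493 0.009 ]
F1 [ 0.5294 -0.1455  0.019 ]
F2 [ 0.5296 -0.319   0.019 ]
stud [ 0.5281 -0.225   0.076 ]
nut [0.5409 0.1552 0.013 ]
pink [0.5641 0.0504 0.028 ]
```

View pics/crop.png

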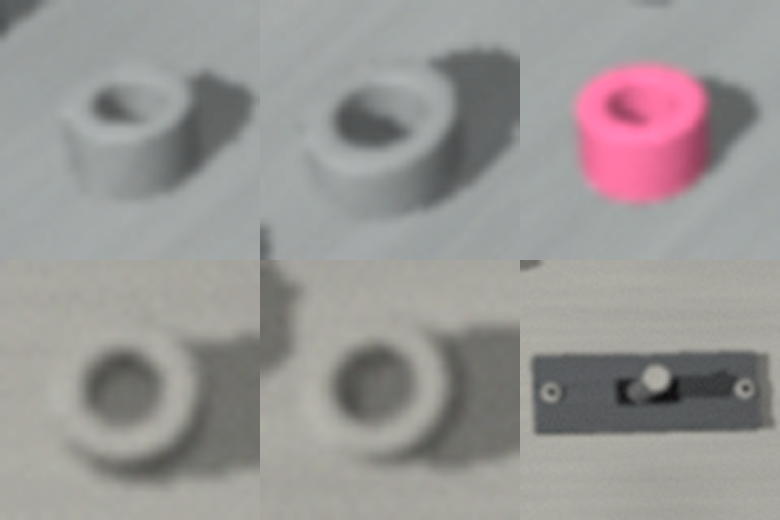

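In the crop, the left grey ring (225,160) is a straight-sided tube with its full height visible, like the pink one, so it's the spacer. The ring at (152,203) has a shorter wall, and its shadow sits clear of an undercut, so it's the bushing on its neck. The stud stands a little left of the bar's middle. I'm moving over the spacer now.

>>> send_rows([
  [0, 0, -0.0172, 0.0255, 0.0303, -0.004, -0.3],
  [0, 0, -0.0172, 0.0255, 0.0303, -0.004, -0.3],
  [0, 0, -0.0172, 0.0255, 0.0303, -0.004, -0.3],
  [0, 0, -0.0172, 0.0255, 0.0303, -0.004, -0.3],
  [0, 0, -0.0172, 0.0255, 0.0303, -0.004, -0.3],
  [0, 0, 0, 0.0255, 0.0303, -0.004, -0.3],
  [0, 0, 0, 0.0255, 0.0303, -0.004, -0.3],
  [0, 0, 0, 0.0255, 0.0303, -0.004, -0.3],
  [0, 0, 0, 0.0255, 0.0303, -0.004, -0.3],
  [0, 0, 0, 0.0255, 0.0303, -0.004, -0.3],
])

```text
time: 0.93
tool_pos: [0.3962, -0.2011, 0.199]
orientation: [-3.142, -0.001, 0.0]
contact_force: [-0.2, -0.6, 0.2]
grip_width: 0.0561
```

>>> send_rows([
  [0, 0, 0, 0.0255, 0.0303, 0, -0.5],
  [0, 0, 0, 0.0255, 0.0303, 0, -0.5],
  [0, 0, 0, 0.0255, 0.0303, 0, -0.5],
  [0, 0, 0, 0.0255, 0.0303, 0, -0.5],
  [0, 0, 0, 0.0255, 0.0303, 0, -0.5],
  [0, 0, 0, 0.0255, 0.0303, 0, -0.5],
  [0, 0, 0, 0.0255, 0.0303, 0, -0.5],
  [0, 0, 0, 0.0255, 0.0303, 0, -0.5],
  [0, 0, 0, 0.024, 0.0303, 0, -0.5],
  [0, 0, 0, 0, 0.0, 0, -0.5],
])

```text
time: 1.77
tool_pos: [0.626, 0.0754, 0.1979]
orientation: [-3.14, -0.008, -0.001]
contact_force: [-2.1, 0.1, -0.1]
grip_width: 0.0641
```

```bash
python3 - <<'E'
from h import *
d=grab('wrist');d=load('wrist');top=grab('top')
s=bot.get_state();print(s['time'],s['tool_pos'],s['orientation'],s['grip_width'],s['contact_force'],bot.nose_length)
R=cv2.Rodrigues(d['r'])[0];print(-R.T@d['t'].ravel(),R)
im=np.hstack([d['im']]);cv2.imwrite('pics/w1.png',im)
print(proj(d,[[.6491,.0999,.028]]))
E
```

```text
1.8667 [0.62338336 0.07110526 0.19800208] [ 3.14124935  0.00498367 -0.00323702] 0.06405325687213266 [0.65168006 0.50017904 0.21898711] 0.008
[0.7051963  0.07574201 0.33243102] [[ 5.38480760e-03 -9.99983839e-01 -1.82338638e-03]
 [-9.51299456e-01 -5.68465305e-03  3.08215881e-01]
 [-3.08221265e-01  7.49032528e-05 -9.51314694e-01]]
[[257.60067895 161.66259532]]
```

View pics/w1.png

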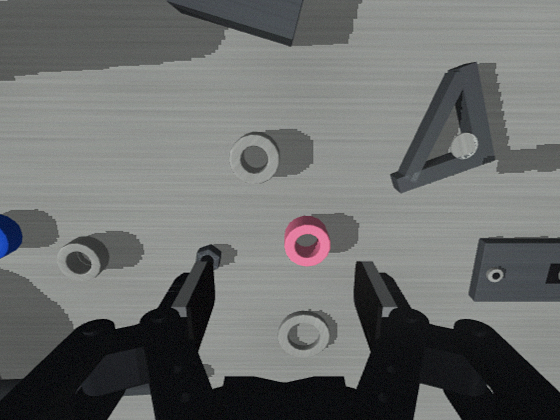

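The wrist view shows the spacer at (255,157), pink at (307,241), washer at (304,333), bushing at (82,258) and nut at (208,256). I'll refine the positions by fitting projected circles to image edges.

```bash
cat >> h.py <<'E'
from scipy.ndimage import map_coordinates
from scipy.optimize import minimize
def fitring(d,x,y,circles,span=.012,step=.001):
    "circles: (radius,z) rims sharing a vertical axis; best mean gradient"
    g=cv2.GaussianBlur(cv2.cvtColor(d['im'],cv2.COLOR_BGR2GRAY).astype(float),(0,0),1.2)
    G=np.hypot(cv2.Sobel(g,-1,1,0),cv2.Sobel(g,-1,0,1))
    a=np.linspace(0,2*np.pi,90)
    def f(p):
        s=0
        for r,z in circles:
            q=proj(d,np.c_[p[0]+r*np.cos(a),p[1]+r*np.sin(a),a*0+z]);s+=np.minimum(map_coordinates(G,[q[:,1],q[:,0]],order=1),80).mean()
        return -s
    r=np.arange(-span,span+1e-9,step)
    b=min(((f((x+i,y+j)),x+i,y+j) for i in r for j in r))
    m=minimize(f,b[1:],method='Nelder-Mead',options=dict(initial_simplex=[b[1:],(b[1]+.0007,b[2]),(b[1],b[2]+.0007)]))
    return m.x,-m.fun
E
python3 - <<'E'
from h import *
for n in('wrist','top'):
    d=load(n)
    print(n,'S',*fitring(d,.649,.1,[(.023,.028),(.0125,.028)]))
    print(n,'W',*fitring(d,.443,.049,[(.03,.009),(.0185,.009)]))
    print(n,'B',*fitring(d,.542,.276,[(.022,.027),(.0125,.027)]))
    print(n,'bolt1',*fitring(d,.5294,-.1455,[(.008,.019)],.005))
d=load('top');print('bolt2',*fitring(d,.5294,-.319,[(.008,.019)],.005));print('stud',*fitring(d,.528,-.225,[(.011,.076)],.006))
s=bot.get_state();print(s['tool_pos'])
E
```

```text
wrist S [0.65238195 0.10366034] 126.37349267489833
wrist W [0.45120936 0.04309928] 129.57223495653795
wrist B [0.54544351 0.28179938] 126.93945481646372
wrist bolt1 [ 0.5284 -0.1455] 80.0
top S [0.65506821 0.08729272] 65.74324730994982
top W [0.44314897 0.04113844] 112.60291826891992
top B [0.57087934 0.37081256] 133.25999819897845
top bolt1 [ 0.52934888 -0.14482267] 57.34184000382601
bolt2 [ 0.53050379 -0.31573472] 60.98947410208504
stud [ 0.526 -0.226] 80.0
[0.62338336 0.07110526 0.19800208]
```

>>> send_rows([
  [0, 0, 0, 0.0255, 0.0295, -0.03, -0.5],
  [0, 0, 0, 0, 0, -0.03, -0.5],
  [0, 0, 0, 0, 0, 0, -0.5],
  [0, 0, 0, 0, 0, 0, -0.5],
  [0, 0, 0, 0, 0, 0, -0.5],
])

```text
time: 2.28
tool_pos: [0.6451, 0.0935, 0.1454]
orientation: [3.141, -0.001, 0.001]
contact_force: [-0.1, 0.7, -0.0]
grip_width: 0.064
```

```bash
python3 - <<'E'
from h import *
grab('wrist');s=bot.get_state();print(s['time'],s['tool_pos'],s['orientation'],s['contact_force'])
d=load('wrist');print('wrist S',*fitring(d,.651,.101,[(.023,.028),(.0125,.028)]))
d=dict(load('top'));d['im']=cv2.imread('pics/top0.png')
for n,x,y,c in [('S',.651,.101,[(.023,.028),(.0125,.028)]),('W',.446,.047,[(.03,.009),(.0185,.009)]),('B',.544,.278,[(.022,.027),(.0125,.027)]),('b1',.529,-.145,[(.008,.019)]),('b2',.53,-.317,[(.008,.019)]),('stud',.527,-.225,[(.011,.076)])]:
    print('top0',n,*fitring(d,x,y,c,.006,.0005))
E
```

```text
2.3333 [0.6455884  0.09362193 0.14617178] [ 3.14133064e+00 -1.20754975e-03  4.22520935e-03] [ 0.56602236 -0.12463745  0.47575803]
wrist S [0.65167089 0.10338813] 125.10219041211857
top0 S [0.65210287 0.10342491] 114.82492353079148
top0 W [0.44305859 0.04059658] 108.50245747180014
top0 B [0.54635828 0.28426355] 115.02787732493582
top0 b1 [ 0.52931148 -0.14484655] 51.592286849579146
top0 b2 [ 0.53068981 -0.31245891] 57.94516261180919
top0 stud [ 0.5265 -0.2255] 80.0
```

>>> send_rows([
  [0, 0, 0, 0.006, 0.01, -0.035, -0.5],
  [0, 0, 0, 0, 0, -0.035, -0.5],
  [0, 0, 0, 0, 0, -0.03, -0.5],
  [0, 0, 0, 0, 0, -0.02, -0.5],
  [0, 0, 0, 0, 0, -0.013, -0.5],
  [0, 0, 0, 0, 0, 0, -0.5],
  [0, 0, 0, 0, 0, 0, -0.5],
])

```text
time: 2.92
tool_pos: [0.6519, 0.1044, 0.0123]
orientation: [3.142, 0.0, 0.003]
contact_force: [0.5, 0.3, 0.4]
grip_width: 0.0638
```

```bash
python3 - <<'E'
from h import *
s=bot.get_state();print(s['time'],s['tool_pos'],s['orientation'],s['contact_force'])
E
```

```text
2.9167 [0.65187936 0.10437272 0.01234732] [3.14154193e+00 1.60670140e-05 2.71308551e-03] [0.46460228 0.34537273 0.43053223]
```

>>> send_rows([
  [0, 0, 0, 0, 0, 0, 0.4],
  [0, 0, 0, 0, 0, 0, 0.8],
  [0, 0, 0, 0, 0, 0, 1],
  [0, 0, 0, 0, 0, 0, 1],
  [0, 0, 0, 0, 0, 0, 1],
  [0, 0, 0, 0, 0, 0, 1],
  [0, 0, 0, 0, 0, 0.015, 1],
  [0, 0, 0, 0, 0, 0.03, 1],
  [0, 0, 0, 0, 0, 0.035, 1],
  [0, 0, 0, 0, 0, 0.035, 1],
])

```text
time: 3.75
tool_pos: [0.6506, 0.1048, 0.1276]
orientation: [3.142, 0.001, -0.001]
contact_force: [0.2, 0.4, -2.3]
grip_width: 0.0437
```

>>> send_rows([
  [0, 0, 0, -0.0155, -0.0294, 0.005, 1],
  [0, 0, 0, -0.0155, -0.0294, 0.005, 1],
  [0, 0, 0, -0.0155, -0.0294, 0.005, 1],
  [0, 0, 0, -0.0155, -0.0294, 0.005, 1],
  [0, 0, 0, -0.0155, -0.0294, 0.005, 1],
  [0, 0, 0, -0.0155, -0.0294, 0.005, 1],
  [0, 0, 0, -0.0155, -0.0294, 0, 1],
  [0, 0, 0, -0.0155, -0.0294, 0, 1],
  [0, 0, 0, 0, 0, 0, 1],
  [0, 0, 0, 0, 0, 0, 1],
])

```text
time: 4.58
tool_pos: [0.5266, -0.1319, 0.157]
orientation: [3.141, -0.004, 0.002]
contact_force: [-0.4, -0.5, -2.2]
grip_width: 0.0433
```

```bash
python3 - <<'E'
from h import *
grab('wrist','w2.png');d=load('wrist');s=bot.get_state();print(s['time'],s['tool_pos'],s['orientation'],s['contact_force'],s['grip_width'])
x,y,z=s['tool_pos']
for n,x,y,c in [('b1',.529,-.145,[(.008,.019)]),('b2',.53,-.317,[(.008,.019)]),('stud',.527,-.225,[(.011,.076)])]:
    print(n,*fitring(d,x,y,c,.008,.0005), proj(d,[[x,y,c[0][1]]]))
E
```

```text
4.6333 [ 0.52716052 -0.1307654   0.15680973] [ 3.14139609e+00 -1.72707181e-03  2.32204992e-03] [-0.23571305  0.22000856 -3.08382395] 0.04375850709200141
b1 [ 0.5285 -0.146 ] 80.0 [[299.65180612 193.38358034]]
b2 [ 0.53  -0.317] 80.0 [[505.11404168 191.67558757]]
stud [ 0.52955725 -0.22444321] 68.36188791326708 [[421.17928679 218.64138437]]
```

View pics/w2.png

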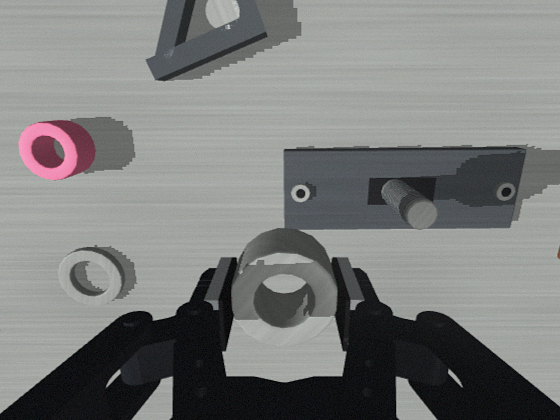

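The view shows the stud tip at (421,213), the bolt heads at (301,193) and (506,192), and the spacer held level between the fingers. I'll refit with the gradient cap removed.

```bash
sed -i 's/,80)\.mean/,400).mean/' h.py; python3 - <<'E'
from h import *
d=load('wrist');t=dict(load('top'));t['im']=cv2.imread('pics/top0.png')
for n,x,y,c in [('b1',.529,-.145,[(.008,.019)]),('b2',.53,-.317,[(.008,.019)]),('stud',.5285,-.225,[(.011,.076)])]:
    print(n,*fitring(d,x,y,c,.005,.0005),*fitring(t,x,y,c,.005,.0005))
s=bot.get_state()['tool_pos'];print('held in wrist rel TCP',fitring(d,s[0],s[1],[(.023,s[2]+.0155),(.0125,s[2]+.0155)])[0]-s[:2])
E
```

```text
b1 [ 0.52926599 -0.14523907] 191.3514873902251 [ 0.52931148 -0.14484655] 51.592286849579146
b2 [ 0.53031237 -0.31711813] 105.40472314178072 [ 0.53051976 -0.31454673] 63.54228415591029
stud [ 0.52931923 -0.22463098] 77.72744306718687 [ 0.52917885 -0.2247988 ] 130.49068189772606
held in wrist rel TCP [-0.00108059 -0.00095987]
```

>>> send_rows([
  [0, 0, 0, 0.001, -0.031, 0, 1],
  [0, 0, 0, 0.001, -0.031, 0, 1],
  [0, 0, 0, 0.001, -0.031, 0, 1],
  [0, 0, 0, 0, 0, -0.025, 1],
  [0, 0, 0, 0, 0, -0.02, 1],
  [0, 0, 0, 0, 0, -0.014, 1],
  [0, 0, 0, 0, 0, 0, 1],
  [0, 0, 0, 0, 0, 0, 1],
  [0, 0, 0, 0, 0, 0, 1],
])

```text
time: 5.38
tool_pos: [0.5312, -0.2229, 0.098]
orientation: [3.141, 0.003, 0.003]
contact_force: [0.1, 0.2, -2.0]
grip_width: 0.0439
```

```bash
python3 - <<'E'
from h import *
grab('side');d=grab('wrist');d=load('wrist');s=bot.get_state();p=s['tool_pos'];print(s['time'],p,s['orientation'],s['contact_force'])
print('held',fitring(d,p[0],p[1],[(.023,p[2]+.0155),(.0125,p[2]+.0155)]))
print('stud',fitring(d,.5293,-.2247,[(.011,.076)],.004))
E
```

```text
5.4833 [ 0.53111386 -0.22326231  0.09834958] [3.14021274e+00 2.42010747e-03 3.63131055e-03] [ 0.17171001  0.18382874 -2.43377136]
held (array([ 0.53059872, -0.22288746]), np.float64(180.4212064902826))
stud (array([ 0.52180914, -0.22306255]), np.float64(97.93086267280745))
```

>>> send_rows([
  [0, 0, 0, -0.0012, -0.0015, -0.004, 1],
  [0, 0, 0, 0, 0, -0.003, 1],
  [0, 0, 0, 0, 0, -0.002, 1],
  [0, 0, 0, 0, 0, -0.0015, 1],
  [0, 0, 0, 0, 0, 0, 1],
])

```text
time: 5.9
tool_pos: [0.5292, -0.2251, 0.0863]
orientation: [3.141, 0.001, 0.001]
contact_force: [2.5, -1.4, -4.1]
grip_width: 0.0435
```

>>> send_rows([
  [0, 0, 0, 0, 0, -0.0005, 1],
  [0, 0, 0, 0, 0, -0.0005, 1],
  [0, 0, 0, 0, 0, 0, 1],
])

```text
time: 6.15
tool_pos: [0.5292, -0.2251, 0.0856]
orientation: [3.141, 0.001, 0.001]
contact_force: [1.8, -0.5, -1.7]
grip_width: 0.0437
```

>>> send_rows([
  [0, 0, 0, 0, 0, -0.0005, 1],
  [0, 0, 0, 0, 0, -0.0005, 1],
  [0, 0, 0, 0, 0, 0, 1],
])

```text
time: 6.4
tool_pos: [0.5292, -0.2251, 0.0846]
orientation: [3.141, 0.001, 0.001]
contact_force: [4.3, -1.7, -1.0]
grip_width: 0.0434
```

It's threaded, about 3.7 mm down over the tip with only light side force. I'll ease the offset slightly and continue down.

>>> send_rows([
  [0, 0, 0, 0.0004, -0.0002, -0.002, 1],
  [0, 0, 0, 0, 0, -0.003, 1],
  [0, 0, 0, 0, 0, -0.004, 1],
  [0, 0, 0, 0, 0, 0, 1],
])

```text
time: 6.73
tool_pos: [0.5293, -0.2251, 0.0746]
orientation: [-3.141, -0.001, 0.0]
contact_force: [4.6, -0.9, -5.4]
grip_width: 0.0434
```

>>> send_rows([
  [0, 0, 0, 0.0, 0, -0.004, 1],
  [0, 0, 0, 0, 0, -0.005, 1],
  [0, 0, 0, 0, 0, -0.005, 1],
  [0, 0, 0, 0, 0, -0.004, 1],
  [0, 0, 0, 0, 0, 0, 1],
])

```text
time: 7.15
tool_pos: [0.5293, -0.2251, 0.0564]
orientation: [-3.141, -0.001, 0.0]
contact_force: [4.2, -2.4, -6.4]
grip_width: 0.0435
```

>>> send_rows([
  [0, 0, 0, 0.0004, -0.0003, -0.005, 1],
  [0, 0, 0, 0, 0, -0.006, 1],
  [0, 0, 0, 0, 0, -0.006, 1],
  [0, 0, 0, 0, 0, -0.005, 1],
  [0, 0, 0, 0, 0, -0.003, 1],
  [0, 0, 0, 0, 0, -0.002, 1],
  [0, 0, 0, 0, 0, 0, 1],
])

```text
time: 7.73
tool_pos: [0.5293, -0.2252, 0.0298]
orientation: [-3.141, -0.001, 0.001]
contact_force: [1.5, 0.4, -3.8]
grip_width: 0.0439
```

>>> send_rows([
  [0, 0, 0, 0, 0, -0.0007, 1],
  [0, 0, 0, 0, 0, 0, 1],
])

```text
time: 7.9
tool_pos: [0.5294, -0.2253, 0.0296]
orientation: [-3.141, -0.001, 0.001]
contact_force: [0.8, -0.1, -3.2]
grip_width: 0.0439
```

>>> send_rows([
  [0, 0, 0, 0, 0, -0.0007, 1],
  [0, 0, 0, 0, 0, 0, 1],
])

```text
time: 8.07
tool_pos: [0.5294, -0.2253, 0.029]
orientation: [-3.142, -0.001, 0.001]
contact_force: [-0.1, 0.3, -2.3]
grip_width: 0.0438
```

>>> send_rows([
  [0, 0, 0, 0, 0, -0.0007, 1],
  [0, 0, 0, 0, 0, -0.0007, 1],
  [0, 0, 0, 0, 0, 0, 1],
])

```text
time: 8.32
tool_pos: [0.5296, -0.2254, 0.028]
orientation: [3.141, 0.001, -0.0]
contact_force: [-3.1, 0.4, 2.7]
grip_width: 0.0438
```

>>> send_rows([
  [0, 0, 0, 0, 0, -0.0005, 1],
  [0, 0, 0, 0, 0, -0.0005, 1],
  [0, 0, 0, 0, 0, 0, 1],
])

```text
time: 8.57
tool_pos: [0.5296, -0.2254, 0.028]
orientation: [3.141, 0.001, 0.0]
contact_force: [-4.9, 2.0, 11.4]
grip_width: 0.0432
```

>>> send_rows([
  [0, 0, 0, 0, 0, 0, 0.2],
  [0, 0, 0, 0, 0, 0, 0],
  [0, 0, 0, 0, 0, 0, -0.3],
  [0, 0, 0, 0, 0, 0, -0.5],
  [0, 0, 0, 0, 0, 0.02, -0.5],
  [0, 0, 0, 0, 0, 0.035, -0.5],
  [0, 0, 0, 0, 0, 0.035, -0.5],
  [0, 0, 0, 0, 0, 0.035, -0.5],
  [0, 0, 0, -0.02, 0.035, 0, -0.5],
  [0, 0, 0, -0.02, 0.035, 0, -0.5],
])

```text
time: 9.4
tool_pos: [0.4913, -0.1566, 0.1538]
orientation: [3.138, -0.003, 0.01]
contact_force: [-0.0, 0.4, 0.4]
grip_width: 0.0638
```

>>> send_rows([
  [0, 0, 0, -0.012, 0.038, 0, -0.8],
  [0, 0, 0, -0.012, 0.038, 0, -0.8],
  [0, 0, 0, 0, 0, 0, -0.8],
  [0, 0, 0, 0, 0, 0, -0.8],
  [0, 0, 0, 0, 0, 0, -0.8],
])

```text
time: 9.82
tool_pos: [0.4664, -0.0797, 0.1519]
orientation: [3.141, 0.002, 0.002]
contact_force: [-0.5, 0.1, 0.4]
grip_width: 0.0766
```

```bash
python3 - <<'E'
from h import *
grab('wrist');d=load('wrist');s=bot.get_state();p=s['tool_pos'];print(s['time'],p,s['orientation'],s['contact_force'],s['grip_width'])
grab('side');e=load('side')
for z in(.042,.0435,.046):print(z,fitring(d,.5293,-.2247,[(.023,z)],.005),fitring(e,.5293,-.2247,[(.023,z)],.005))
print('W',fitring(d,.446,.042,[(.03,.009),(.0185,.009)]))
u,v=map(int,proj(e,[[.53,-.225,.045]])[0]);c=cv2.resize(e['im'][v-32:v+32,u-32:u+32],(400,400),interpolation=cv2.INTER_CUBIC)
u,v=map(int,proj(d,[[.53,-.225,.045]])[0]);print(u,v);v=max(v,70);u=min(u,490);c2=cv2.resize(d['im'][v-70:v+70,u-70:u+70],(400,400))
cv2.imwrite('pics/s1.png',np.hstack([c,c2]))
E
```

```text
9.8667 [ 0.46645867 -0.08022078  0.15177323] [3.14082424e+00 5.19327207e-04 1.78229919e-03] [-0.16830728  0.21940701 -0.11499874] 0.07669089586848751
0.042 (array([ 0.5276732 , -0.22488445]), np.float64(103.79550352405573)) (array([ 0.52424691, -0.21251808]), np.float64(65.40601206376164))
0.0435 (array([ 0.52762692, -0.22415017]), np.float64(95.24912386021391)) (array([ 0.54166036, -0.22679356]), np.float64(71.59293126816894))
0.046 (array([ 0.52737999, -0.22286159]), np.float64(84.77048760316191)) (array([ 0.53961124, -0.2228582 ]), np.float64(71.86361394156052))
W (array([0.44317171, 0.05268229]), np.float64(191.88825189871673))
493 120
```

View pics/s1.png

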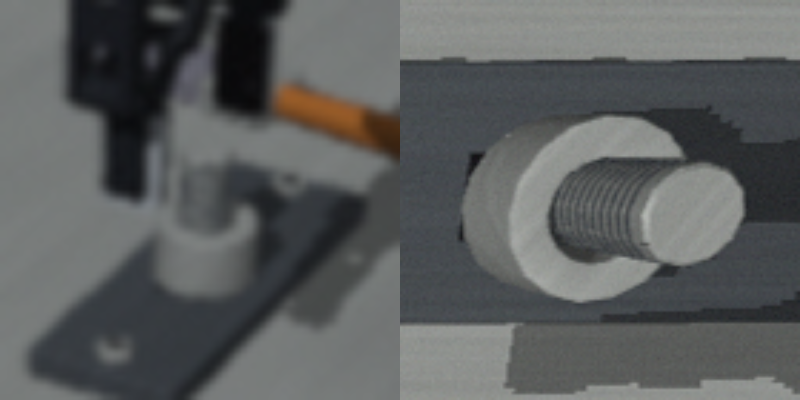

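The spacer is down flat on the bar; its rim fits best at z = 42 mm. Next is the washer.

>>> send_rows([
  [0, 0, 0, -0.006, 0.033, -0.01, -0.8],
  [0, 0, 0, -0.006, 0.033, -0.01, -0.8],
  [0, 0, 0, -0.006, 0.033, -0.01, -0.8],
  [0, 0, 0, -0.006, 0.032, -0.01, -0.8],
  [0, 0, 0, 0, 0, 0, -0.8],
  [0, 0, 0, 0, 0, 0, -0.8],
  [0, 0, 0, 0, 0, 0, -0.8],
])

```text
time: 10.5
tool_pos: [0.4426, 0.0507, 0.1117]
orientation: [3.141, 0.0, 0.001]
contact_force: [0.7, -0.4, 0.1]
grip_width: 0.077
```

```bash
python3 - <<'E'
from h import *
grab('wrist');d=load('wrist');s=bot.get_state();p=s['tool_pos'];print(s['time'],p,s['orientation'],s['contact_force'],s['grip_width'])
print('W',fitring(d,.443,.05,[(.03,.009),(.0185,.009)]))
E
```

```text
10.55 [0.44268589 0.05038842 0.11181161] [ 3.14117958e+00 -1.31946228e-03  1.58226829e-03] [ 0.46984922 -0.05685788 -0.10453829] 0.0769495563574565
W (array([0.44291688, 0.05302065]), np.float64(162.7122382249914))
```

>>> send_rows([
  [0, 0, 0, 0, 0.0025, -0.035, -0.8],
  [0, 0, 0, 0, 0, -0.03, -0.8],
  [0, 0, 0, 0, 0, -0.02, -0.8],
  [0, 0, 0, 0, 0, -0.01, -0.8],
  [0, 0, 0, 0, 0, -0.006, -0.8],
  [0, 0, 0, 0, 0, 0, -0.8],
  [0, 0, 0, 0, 0, 0, -0.8],
])

```text
time: 11.13
tool_pos: [0.4424, 0.0533, 0.011]
orientation: [3.141, -0.001, 0.001]
contact_force: [0.2, 0.4, 1.2]
grip_width: 0.0771
```

>>> send_rows([
  [0, 0, 0, 0, 0, 0, -0.3],
  [0, 0, 0, 0, 0, 0, 0.2],
  [0, 0, 0, 0, 0, 0, 1],
  [0, 0, 0, 0, 0, 0, 1],
  [0, 0, 0, 0, 0, 0, 1],
  [0, 0, 0, 0, 0, 0, 1],
])

```text
time: 11.63
tool_pos: [0.4427, 0.0546, 0.0122]
orientation: [-3.141, -0.001, -0.005]
contact_force: [-2.2, 4.5, 18.1]
grip_width: 0.0096
```

The fingers closed over the washer: while open, the tips sit farther back than I assumed. I'll lift, reopen and relocate it.

>>> send_rows([
  [0, 0, 0, 0, 0, 0.02, 1],
  [0, 0, 0, 0, 0, 0.03, 1],
  [0, 0, 0, 0, 0, 0.03, 0],
  [0, 0, 0, 0, 0, 0.02, -0.8],
  [0, 0, 0, 0, 0, 0, -0.8],
  [0, 0, 0, 0, 0, 0, -0.8],
  [0, 0, 0, 0, 0, 0, -0.8],
  [0, 0, 0, 0, 0, 0, -0.8],
])

```text
time: 12.3
tool_pos: [0.4408, 0.0541, 0.1095]
orientation: [3.142, 0.001, -0.004]
contact_force: [0.7, 0.1, 0.3]
grip_width: 0.0768
```

```bash
python3 - <<'E'
from h import *
grab('wrist','w3.png');d=load('wrist');s=bot.get_state();p=s['tool_pos'];print(s['time'],p,s['orientation'],s['contact_force'],s['grip_width'])
w=fitring(d,.443,.053,[(.03,.009),(.0185,.009)]);print('W',w)
print(proj(d,[[*w[0],.009]]))
E
```

```text
12.35 [0.44086873 0.05410034 0.10947873] [ 3.14158650e+00  9.45150227e-04 -3.99569901e-03] [-0.20180053 -0.32303344 -0.23692143] 0.0770790020465993
W (array([0.4587998 , 0.03314127]), np.float64(77.9601912162981))
[[313.28308633 186.1347962 ]]
```

View pics/w3.png

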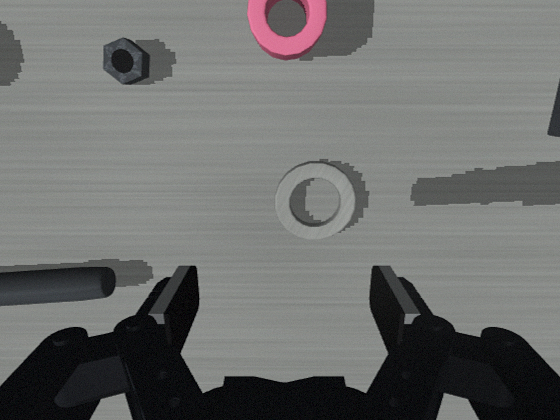

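The view shows the washer, shoved forward, centred at (315,200). The bystanders are untouched.

```bash
python3 - <<'E'
from h import *
d=load('wrist');q=ray(d,(315,200),.009);print(q)
f=fitring(d,q[0],q[1],[(.03,.009),(.0185,.009)],.008);print(f,proj(d,[[*f[0],.009]]))
E
```

```text
[0.44839274 0.03160327 0.009     ]
(array([0.44646229, 0.03240463]), np.float64(162.77805022509284)) [[313.82324785 202.53092981]]
```

>>> send_rows([
  [0, 0, 0, 0.0056, -0.0217, -0.02, -0.8],
  [0, 0, 0, 0, 0, -0.03, -0.8],
  [0, 0, 0, 0, 0, -0.025, -0.8],
  [0, 0, 0, 0, 0, -0.015, -0.8],
  [0, 0, 0, 0, 0, -0.008, -0.8],
  [0, 0, 0, 0, 0, -0.004, -0.8],
  [0, 0, 0, 0, 0, -0.002, -0.8],
  [0, 0, 0, 0, 0, 0, -0.8],
])

```text
time: 13.02
tool_pos: [0.4474, 0.0324, 0.0067]
orientation: [3.141, 0.001, 0.0]
contact_force: [-0.8, -0.2, -0.2]
grip_width: 0.077
```

```bash
python3 - <<'E'
from h import *
grab('wrist');d=load('wrist');s=bot.get_state();p=s['tool_pos'];print(s['time'],p,s['contact_force'],s['grip_width'])
f=fitring(d,.4465,.0324,[(.03,.009),(.0185,.009)],.006,.0005);print(f,proj(d,[[*f[0],.009]]))
E
```

```text
13.0667 [0.44768261 0.03244451 0.00706987] [ 1.02281678 -0.90552015 -0.45031535] 0.07676194611380426
(array([0.44618213, 0.03187479]), np.float64(132.3856134712869)) [[285.59665256 286.60241321]]
```

>>> send_rows([
  [0, 0, 0, 0, 0, 0, -0.6],
  [0, 0, 0, 0, 0, 0, -0.4],
  [0, 0, 0, 0, 0, 0, -0.3],
  [0, 0, 0, 0, 0, 0, -0.3],
])

```text
time: 13.4
tool_pos: [0.4479, 0.0323, 0.0083]
orientation: [3.141, 0.002, 0.003]
contact_force: [-3.0, 0.5, 15.5]
grip_width: 0.0564
```

```bash
python3 - <<'E'
from h import *
grab('wrist','w4.png');d=load('wrist');cv2.imwrite('pics/w4.png',cv2.resize(d['im'][200:400,140:430],None,fx=2.7,fy=2.7))
E
```

```text
(no output)
```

View pics/w4.png

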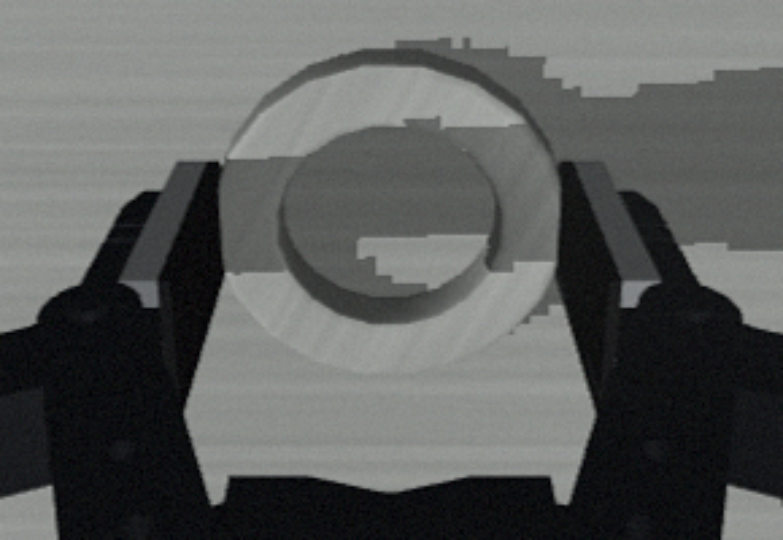

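The washer sits between the pads, with the widest part of its rim at both pad faces and the tips on the bench. I'll unload the tips slightly and close gradually.

>>> send_rows([
  [0, 0, 0, 0, 0, 0.0015, -0.3],
  [0, 0, 0, 0, 0, 0.001, -0.3],
  [0, 0, 0, 0, 0, 0, -0.3],
])

```text
time: 13.7
tool_pos: [0.4474, 0.0324, 0.0095]
orientation: [3.141, 0.001, 0.001]
contact_force: [-0.8, 0.3, -2.3]
grip_width: 0.0565
```

>>> send_rows([
  [0, 0, 0, 0, 0, 0, -0.25],
  [0, 0, 0, 0, 0, 0, -0.2],
  [0, 0, 0, 0, 0, 0, -0.2],
])

```text
time: 13.95
tool_pos: [0.4471, 0.0324, 0.0089]
orientation: [3.142, 0.001, -0.001]
contact_force: [0.2, 0.5, -1.3]
grip_width: 0.0563
```

>>> send_rows([
  [0, 0, 0, 0, 0, 0, 0],
  [0, 0, 0, 0, 0, 0, 0],
  [0, 0, 0, 0, 0, 0, 0],
])

```text
time: 14.2
tool_pos: [0.4472, 0.0324, 0.009]
orientation: [3.142, 0.001, -0.0]
contact_force: [0.9, -0.0, -1.7]
grip_width: 0.0562
```

>>> send_rows([
  [0, 0, 0, 0, 0, 0.005, 0],
  [0, 0, 0, 0, 0, 0.01, 0],
  [0, 0, 0, 0, 0, 0.02, 0],
  [0, 0, 0, 0, 0, 0.03, 0],
  [0, 0, 0, 0, 0, 0.035, 0],
  [0, 0, 0, 0, 0, 0.03, 0],
  [0, 0, 0, 0, 0, 0.01, 0],
  [0, 0, 0, 0, 0, 0, 0],
  [0, 0, 0, 0, 0, 0, 0],
])

```text
time: 14.95
tool_pos: [0.4472, 0.0324, 0.1494]
orientation: [3.141, 0.001, 0.002]
contact_force: [-1.0, 0.2, -2.1]
grip_width: 0.0561
```

```bash
python3 - <<'E'
from h import *
grab('wrist');d=load('wrist');s=bot.get_state();p=s['tool_pos'];print(s['time'],p,s['orientation'],s['contact_force'],s['grip_width'])
for dz in (-.004,-.002,0,.002): print(dz,[ (r[0]-p[:2],r[1]) for r in [fitring(d,p[0],p[1],[(.03,p[2]+dz),(.0185,p[2]+dz)],.006,.0005)]])
E
```

```text
15.0 [0.44655885 0.03245438 0.14850375] [-3.14156766e+00 -9.35445881e-04  1.88668832e-03] [ 0.1428013   0.4988461  -1.98812808] 0.05578001814764171
-0.004 [(array([-0.00339959,  0.00049008]), np.float64(155.27180734628845))]
-0.002 [(array([-0.002646  ,  0.00053078]), np.float64(164.1642020837476))]
0 [(array([-1.67237541e-03,  6.33935953e-05]), np.float64(162.99787363506238))]
0.002 [(array([-0.00058579, -0.00023052]), np.float64(151.81544183854083))]
```

>>> send_rows([
  [0, 0, 0, 0.0106, -0.0321, 0, 0],
  [0, 0, 0, 0.0106, -0.0321, 0, 0],
  [0, 0, 0, 0.0106, -0.0321, 0, 0],
  [0, 0, 0, 0.0106, -0.0321, 0, 0],
  [0, 0, 0, 0.0106, -0.0321, 0, 0],
  [0, 0, 0, 0.0106, -0.0321, 0, 0],
  [0, 0, 0, 0.0106, -0.0321, 0, 0],
  [0, 0, 0, 0.0106, -0.0321, 0, 0],
  [0, 0, 0, 0, 0, 0, 0],
  [0, 0, 0, 0, 0, 0, 0],
])

```text
time: 15.83
tool_pos: [0.5312, -0.2256, 0.1465]
orientation: [-3.14, 0.003, 0.006]
contact_force: [-0.3, 0.0, -2.0]
grip_width: 0.0558
```

>>> send_rows([
  [0, 0, 0, 0, 0, -0.02, 0],
  [0, 0, 0, 0, 0, -0.02, 0],
  [0, 0, 0, 0, 0, -0.015, 0],
  [0, 0, 0, 0, 0, 0, 0],
  [0, 0, 0, 0, 0, 0, 0],
  [0, 0, 0, 0, 0, 0, 0],
])

```text
time: 16.33
tool_pos: [0.5322, -0.2238, 0.0945]
orientation: [3.142, 0.002, 0.0]
contact_force: [0.5, 0.7, -0.6]
grip_width: 0.0559
```

```bash
python3 - <<'E'
from h import *
grab('wrist');d=load('wrist');s=bot.get_state();p=s['tool_pos'];print(s['time'],p,s['orientation'],s['contact_force'],s['grip_width'])
print([ (r[0],r[1]) for r in [fitring(d,p[0],p[1],[(.03,p[2]-.001),(.0185,p[2]-.001)],.006,.0005)]])
E
```

```text
16.3833 [ 0.53250937 -0.22414731  0.09496307] [3.14094089e+00 1.93736290e-03 1.63218818e-03] [-0.12171252 -0.0151616  -1.87060869] 0.05614430197115902
[(array([ 0.53020788, -0.22349021]), np.float64(203.4388207994649))]
```

>>> send_rows([
  [0, 0, 0, -0.001, -0.001, -0.01, 0],
  [0, 0, 0, 0, 0, -0.01, 0],
  [0, 0, 0, 0, 0, -0.008, 0],
  [0, 0, 0, 0, 0, -0.006, 0],
  [0, 0, 0, 0, 0, -0.004, 0],
  [0, 0, 0, 0, 0, -0.002, 0],
  [0, 0, 0, 0, 0, 0, 0],
])

```text
time: 16.97
tool_pos: [0.5308, -0.2253, 0.0535]
orientation: [-3.141, -0.001, 0.001]
contact_force: [-0.1, 0.2, -1.3]
grip_width: 0.0558
```

>>> send_rows([
  [0, 0, 0, 0, 0, -0.001, 0],
  [0, 0, 0, 0, 0, -0.0005, 0],
  [0, 0, 0, 0, 0, 0, 0],
])

```text
time: 17.22
tool_pos: [0.5312, -0.2255, 0.0528]
orientation: [3.141, 0.001, 0.001]
contact_force: [-0.2, 0.2, -1.9]
grip_width: 0.0561
```

>>> send_rows([
  [0, 0, 0, 0, 0, -0.0005, 0],
  [0, 0, 0, 0, 0, -0.0005, 0],
  [0, 0, 0, 0, 0, 0, 0],
])

```text
time: 17.47
tool_pos: [0.5311, -0.2254, 0.0517]
orientation: [3.141, 0.001, 0.0]
contact_force: [0.3, -0.2, -2.0]
grip_width: 0.0561
```

>>> send_rows([
  [0, 0, 0, 0, 0, -0.0005, 0],
  [0, 0, 0, 0, 0, -0.0003, 0],
  [0, 0, 0, 0, 0, 0, 0],
])

```text
time: 17.72
tool_pos: [0.531, -0.2254, 0.0507]
orientation: [3.142, 0.001, -0.0]
contact_force: [-0.9, -0.0, -0.9]
grip_width: 0.0558
```

>>> send_rows([
  [0, 0, 0, 0, 0, -0.0005, 0],
  [0, 0, 0, 0, 0, -0.0003, 0],
  [0, 0, 0, 0, 0, 0, 0],
])

```text
time: 17.97
tool_pos: [0.5311, -0.2254, 0.0506]
orientation: [3.141, 0.001, 0.0]
contact_force: [-2.6, 1.2, 4.1]
grip_width: 0.0556
```

Contact at the expected height with about 6 N. Releasing, then heading for the bushing.

>>> send_rows([
  [0, 0, 0, 0, 0, 0, -0.3],
  [0, 0, 0, 0, 0, 0, -0.5],
  [0, 0, 0, 0, 0, 0, -0.7],
  [0, 0, 0, 0, 0, 0, -0.7],
  [0, 0, 0, 0, 0, 0.02, -0.7],
  [0, 0, 0, 0, 0, 0.035, -0.7],
  [0, 0, 0, 0, 0, 0.035, -0.7],
  [0, 0, 0, -0.005, 0.04, 0, -0.7],
  [0, 0, 0, 0, 0.04, 0, -0.7],
  [0, 0, 0, 0, 0.04, 0, -0.7],
])

```text
time: 18.8
tool_pos: [0.526, -0.1047, 0.1406]
orientation: [3.141, -0.002, 0.002]
contact_force: [0.6, 0.2, -0.2]
grip_width: 0.0727
```

>>> send_rows([
  [0, 0, 0, 0, 0, 0, -0.7],
  [0, 0, 0, 0, 0, 0, -0.7],
  [0, 0, 0, 0, 0, 0, -0.7],
])

```text
time: 19.05
tool_pos: [0.5263, -0.1056, 0.1401]
orientation: [3.141, 0.002, 0.001]
contact_force: [0.7, -0.0, -0.4]
grip_width: 0.0726
```

```bash
python3 - <<'E'
from h import *
grab('wrist');d=load('wrist');s=bot.get_state();p=s['tool_pos'];print(s['time'],p,s['orientation'],s['contact_force'],s['grip_width'])
for z in(.048,.051,.054):print(z,fitring(d,.5295,-.2247,[(.03,z),(.0185,z)],.006,.0005))
u,v=map(int,proj(d,[[.53,-.225,.05]])[0]);print(u,v);v=max(v,80);u=min(u,480);cv2.imwrite('pics/w5.png',cv2.resize(d['im'][v-80:v+80,u-80:u+80],(500,500)))
E
```

```text
19.1 [ 0.52631179 -0.10618649  0.13998282] [3.14104103e+00 4.80416916e-04 5.04317094e-04] [0.14167715 0.27224204 0.13203989] 0.07265214213954059
0.048 (array([ 0.52832312, -0.22679421]), np.float64(159.45068526425266))
0.051 (array([ 0.52919867, -0.22529063]), np.float64(153.70658500849802))
0.054 (array([ 0.52990846, -0.22402348]), np.float64(141.53518039664345))
454 210
```

View pics/w5.png

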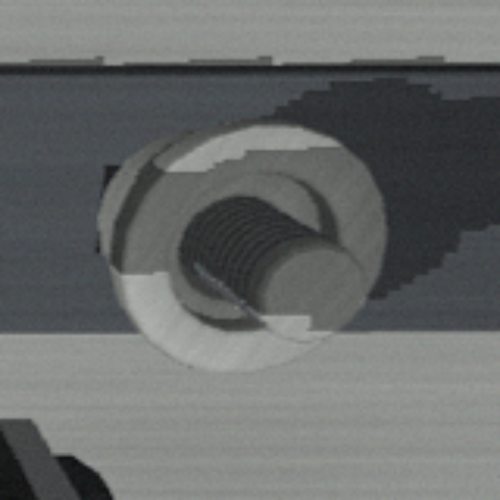

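The washer lies flat on the spacer and is centred on the stud to under 1 mm. Now the bushing, the grey ring at about (0.546, 0.283).

>>> send_rows([
  [0, 0, 0, 0.002, 0.039, 0, -0.5],
  [0, 0, 0, 0.002, 0.039, 0, -0.5],
  [0, 0, 0, 0.002, 0.039, 0, -0.5],
  [0, 0, 0, 0.002, 0.039, 0, -0.5],
  [0, 0, 0, 0.002, 0.039, 0, -0.5],
  [0, 0, 0, 0.002, 0.039, 0, -0.5],
  [0, 0, 0, 0.002, 0.039, 0, -0.5],
  [0, 0, 0, 0.002, 0.039, 0, -0.5],
  [0, 0, 0, 0.002, 0.039, 0, -0.5],
  [0, 0, 0, 0.002, 0.037, 0, -0.5],
])

```text
time: 19.93
tool_pos: [0.5469, 0.2833, 0.1397]
orientation: [3.141, -0.002, 0.0]
contact_force: [1.0, -0.3, -0.6]
grip_width: 0.0644
```

>>> send_rows([
  [0, 0, 0, 0, 0, -0.02, -0.5],
  [0, 0, 0, 0, 0, -0.01, -0.5],
  [0, 0, 0, 0, 0, 0, -0.5],
  [0, 0, 0, 0, 0, 0, -0.5],
  [0, 0, 0, 0, 0, 0, -0.5],
])

```text
time: 20.35
tool_pos: [0.5469, 0.281, 0.1105]
orientation: [3.141, -0.003, 0.0]
contact_force: [0.2, -0.5, 1.0]
grip_width: 0.0642
```

```bash
python3 - <<'E'
from h import *
grab('wrist','w6.png');d=load('wrist');s=bot.get_state();p=s['tool_pos'];print(s['time'],p,s['orientation'],s['contact_force'],s['grip_width'])
f=fitring(d,.546,.283,[(.022,.027),(.0125,.027)],.01,.0007);print(f,proj(d,[[*f[0],.027]]))
E
```

```text
20.4 [0.54699121 0.2812679  0.1108287 ] [-3.14141648e+00  2.51862234e-03 -1.62227448e-03] [-0.12847487 -0.69174565  0.10228242] 0.06415360036345794
(array([0.54536517, 0.28329744]), np.float64(222.06458007545285)) [[280.81244419 220.23545969]]
```

View pics/w6.png

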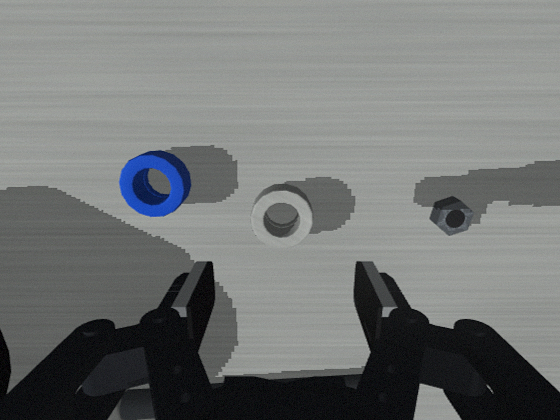

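The bushing is at (281,217), between the blue look-alike (155,184) and the nut (452,216), with room for the fingers.

>>> send_rows([
  [0, 0, 0, -0.0016, 0.002, -0.03, -0.5],
  [0, 0, 0, 0, 0, -0.03, -0.5],
  [0, 0, 0, 0, 0, -0.02, -0.5],
  [0, 0, 0, 0, 0, -0.01, -0.5],
  [0, 0, 0, 0, 0, -0.0035, -0.5],
  [0, 0, 0, 0, 0, 0, -0.5],
  [0, 0, 0, 0, 0, 0, -0.5],
])

```text
time: 20.98
tool_pos: [0.5456, 0.2847, 0.018]
orientation: [-3.141, -0.0, -0.004]
contact_force: [0.5, -0.6, -0.2]
grip_width: 0.0642
```

>>> send_rows([
  [0, 0, 0, 0, 0, 0, -0.3],
  [0, 0, 0, 0, 0, 0, -0.1],
  [0, 0, 0, 0, 0, 0, 0.1],
  [0, 0, 0, 0, 0, 0, 0.4],
  [0, 0, 0, 0, 0, 0, 0.4],
  [0, 0, 0, 0, 0, 0, 0.4],
])

```text
time: 21.48
tool_pos: [0.5454, 0.2846, 0.0185]
orientation: [-3.141, -0.001, -0.004]
contact_force: [-1.3, -1.9, 7.4]
grip_width: 0.0419
```

>>> send_rows([
  [0, 0, 0, 0, 0, 0.003, 0.4],
  [0, 0, 0, 0, 0, 0.012, 0.4],
  [0, 0, 0, 0, 0, 0.025, 0.4],
  [0, 0, 0, 0, 0, 0.035, 0.4],
  [0, 0, 0, 0, 0, 0.035, 0.4],
  [0, 0, 0, 0, 0, 0.02, 0.4],
  [0, 0, 0, 0, 0, 0.0, 0.4],
  [0, 0, 0, 0, 0, 0.0, 0.4],
  [0, 0, 0, 0, 0, 0.0, 0.4],
])

```text
time: 22.23
tool_pos: [0.5436, 0.2844, 0.1456]
orientation: [3.141, 0.001, -0.003]
contact_force: [0.0, 0.1, -1.8]
grip_width: 0.0418
```

```bash
python3 - <<'E'
from h import *
grab('wrist');d=load('wrist');s=bot.get_state();p=s['tool_pos'];print(s['time'],p,s['orientation'],s['contact_force'],s['grip_width'])
for dz in (.006,.0085,.011): print(dz,[ (r[0]-p[:2],r[1]) for r in [fitring(d,p[0],p[1],[(.022,p[2]+dz),(.0125,p[2]+dz)],.005,.0005)]])
E
```

```text
22.2833 [0.54337478 0.28423127 0.1449009 ] [ 3.14036381e+00  1.01319662e-03 -4.94120680e-03] [ 0.26322408  0.09903528 -1.99701708] 0.041451538748874694
0.006 [(array([-0.00144659,  0.00035944]), np.float64(200.98186671023996))]
0.0085 [(array([-0.00010397,  0.00029415]), np.float64(192.76379600429328))]
0.011 [(array([0.00146408, 0.00022993]), np.float64(167.57665615896775))]
```

>>> send_rows([
  [0, 0, 0, -0.001, -0.039, 0, 0.4],
  [0, 0, 0, -0.001, -0.039, 0, 0.4],
  [0, 0, 0, -0.001, -0.039, 0, 0.4],
  [0, 0, 0, -0.001, -0.039, 0, 0.4],
  [0, 0, 0, -0.001, -0.039, 0, 0.4],
  [0, 0, 0, -0.001, -0.039, 0, 0.4],
  [0, 0, 0, -0.001, -0.039, 0, 0.4],
  [0, 0, 0, -0.001, -0.039, 0, 0.4],
  [0, 0, 0, -0.001, -0.039, 0, 0.4],
  [0, 0, 0, -0.001, -0.039, 0, 0.4],
])

```text
time: 23.12
tool_pos: [0.5332, -0.1069, 0.1448]
orientation: [-3.14, -0.001, 0.005]
contact_force: [1.0, -0.0, -1.6]
grip_width: 0.0417
```

>>> send_rows([
  [0, 0, 0, -0.001, -0.039, 0, 0.4],
  [0, 0, 0, -0.001, -0.039, 0, 0.4],
  [0, 0, 0, -0.0005, -0.039, 0, 0.4],
  [0, 0, 0, 0, 0, -0.02, 0.4],
  [0, 0, 0, 0, 0, -0.015, 0.4],
  [0, 0, 0, 0, 0, 0, 0.4],
  [0, 0, 0, 0, 0, 0, 0.4],
  [0, 0, 0, 0, 0, 0, 0.4],
])

```text
time: 23.78
tool_pos: [0.532, -0.222, 0.1114]
orientation: [-3.141, -0.002, 0.001]
contact_force: [1.5, 0.2, -1.9]
grip_width: 0.042
```

```bash
python3 - <<'E'
from h import *
grab('wrist');d=load('wrist');s=bot.get_state();p=s['tool_pos'];print(s['time'],p,s['orientation'],s['contact_force'],s['grip_width'])
for dz in (.007,.0085): print(dz,[ (r[0],r[1]) for r in [fitring(d,p[0],p[1],[(.022,p[2]+dz),(.0125,p[2]+dz)],.005,.0005)]])
E
```

```text
23.8333 [ 0.53240362 -0.22204597  0.11200955] [3.14119799e+00 2.40197636e-03 8.32357151e-04] [ 0.11887669 -0.28417832 -1.76034279] 0.041587903438716455
0.007 [(array([ 0.53157406, -0.22184887]), np.float64(209.53596114944776))]
0.0085 [(array([ 0.53255314, -0.221929  ]), np.float64(195.62125036416043))]
```

>>> send_rows([
  [0, 0, 0, -0.0023, -0.0029, -0.005, 0.4],
  [0, 0, 0, 0, 0, -0.005, 0.4],
  [0, 0, 0, 0, 0, -0.003, 0.4],
  [0, 0, 0, 0, 0, -0.002, 0.4],
  [0, 0, 0, 0, 0, 0, 0.4],
  [0, 0, 0, 0, 0, 0, 0.4],
])

```text
time: 24.33
tool_pos: [0.5297, -0.2252, 0.0964]
orientation: [3.142, 0.001, -0.0]
contact_force: [-1.6, 0.3, -2.0]
grip_width: 0.0415
```

>>> send_rows([
  [0, 0, 0, 0, 0, -0.001, 0.4],
  [0, 0, 0, 0, 0, -0.0007, 0.4],
  [0, 0, 0, 0, 0, 0, 0.4],
])

```text
time: 24.58
tool_pos: [0.5297, -0.2253, 0.0948]
orientation: [3.141, 0.001, -0.0]
contact_force: [0.3, 0.9, -2.1]
grip_width: 0.0418
```

>>> send_rows([
  [0, 0, 0, 0, 0, -0.0007, 0.4],
  [0, 0, 0, 0, 0, -0.0007, 0.4],
  [0, 0, 0, 0, 0, 0, 0.4],
])

```text
time: 24.83
tool_pos: [0.5296, -0.2253, 0.0933]
orientation: [-3.142, -0.001, 0.0]
contact_force: [0.2, -0.3, -1.1]
grip_width: 0.0418
```

>>> send_rows([
  [0, 0, 0, 0, 0, -0.0007, 0.4],
  [0, 0, 0, 0, 0, -0.0007, 0.4],
  [0, 0, 0, 0, 0, 0, 0.4],
])

```text
time: 25.08
tool_pos: [0.5296, -0.2252, 0.0918]
orientation: [-3.142, -0.001, 0.0]
contact_force: [0.4, 0.2, -1.8]
grip_width: 0.042
```

>>> send_rows([
  [0, 0, 0, 0, 0, -0.002, 0.4],
  [0, 0, 0, 0, 0, -0.004, 0.4],
  [0, 0, 0, 0, 0, -0.005, 0.4],
  [0, 0, 0, 0, 0, -0.004, 0.4],
  [0, 0, 0, 0, 0, -0.002, 0.4],
  [0, 0, 0, 0, 0, 0, 0.4],
])

```text
time: 25.58
tool_pos: [0.5292, -0.2251, 0.0742]
orientation: [-3.141, -0.001, 0.002]
contact_force: [-0.4, -0.2, -1.1]
grip_width: 0.0417
```

>>> send_rows([
  [0, 0, 0, 0, 0, -0.001, 0.4],
  [0, 0, 0, 0, 0, -0.001, 0.4],
  [0, 0, 0, 0, 0, -0.001, 0.4],
  [0, 0, 0, 0, 0, -0.0005, 0.4],
  [0, 0, 0, 0, 0, 0, 0.4],
])

```text
time: 26.0
tool_pos: [0.5296, -0.2253, 0.0715]
orientation: [3.142, 0.001, -0.0]
contact_force: [-0.5, 0.2, -2.0]
grip_width: 0.0419
```

>>> send_rows([
  [0, 0, 0, 0, 0, -0.0007, 0.4],
  [0, 0, 0, 0, 0, -0.0007, 0.4],
  [0, 0, 0, 0, 0, 0, 0.4],
])

```text
time: 26.25
tool_pos: [0.5296, -0.2253, 0.07]
orientation: [3.142, 0.001, -0.0]
contact_force: [0.2, 0.5, -2.5]
grip_width: 0.0415
```

>>> send_rows([
  [0, 0, 0, 0, 0, -0.0007, 0.4],
  [0, 0, 0, 0, 0, -0.0007, 0.4],
  [0, 0, 0, 0, 0, 0, 0.4],
])

```text
time: 26.5
tool_pos: [0.5296, -0.2253, 0.0685]
orientation: [-3.142, -0.001, 0.0]
contact_force: [0.0, -0.3, -1.2]
grip_width: 0.0418
```

Passed the washer's top without resistance, so the neck is entering it.

>>> send_rows([
  [0, 0, 0, 0, 0, -0.0008, 0.4],
  [0, 0, 0, 0, 0, -0.0008, 0.4],
  [0, 0, 0, 0, 0, -0.0008, 0.4],
  [0, 0, 0, 0, 0, 0, 0.4],
])

```text
time: 26.83
tool_pos: [0.5296, -0.2252, 0.0661]
orientation: [-3.142, -0.001, 0.0]
contact_force: [0.3, 0.5, -1.9]
grip_width: 0.0415
```

>>> send_rows([
  [0, 0, 0, 0, 0, -0.0007, 0.4],
  [0, 0, 0, 0, 0, -0.0007, 0.4],
  [0, 0, 0, 0, 0, -0.0005, 0.4],
  [0, 0, 0, 0, 0, 0, 0.4],
])

```text
time: 27.17
tool_pos: [0.5296, -0.2252, 0.0643]
orientation: [-3.142, -0.001, 0.0]
contact_force: [0.3, 0.1, -2.1]
grip_width: 0.0415
```

>>> send_rows([
  [0, 0, 0, 0, 0, -0.0006, 0.4],
  [0, 0, 0, 0, 0, -0.0005, 0.4],
  [0, 0, 0, 0, 0, 0, 0.4],
])

```text
time: 27.42
tool_pos: [0.5296, -0.2252, 0.0632]
orientation: [3.142, 0.001, -0.0]
contact_force: [0.9, 1.2, -2.2]
grip_width: 0.0417
```

>>> send_rows([
  [0, 0, 0, 0, 0, -0.0005, 0.4],
  [0, 0, 0, 0, 0, -0.0004, 0.4],
  [0, 0, 0, 0, 0, 0, 0.4],
])

```text
time: 27.67
tool_pos: [0.5297, -0.2253, 0.0626]
orientation: [3.141, 0.001, 0.0]
contact_force: [-0.9, -0.0, -0.3]
grip_width: 0.0416
```

>>> send_rows([
  [0, 0, 0, 0, 0, -0.0004, 0.4],
  [0, 0, 0, 0, 0, 0, 0.4],
])

```text
time: 27.83
tool_pos: [0.5297, -0.2253, 0.0625]
orientation: [3.141, 0.001, 0.001]
contact_force: [-1.4, 1.3, 3.4]
grip_width: 0.0414
```

Shoulder contact came at 62.5 mm, exactly as expected, with about 5 N. Releasing and backing off.

>>> send_rows([
  [0, 0, 0, 0, 0, 0, 0.1],
  [0, 0, 0, 0, 0, 0, -0.1],
  [0, 0, 0, 0, 0, 0, -0.4],
  [0, 0, 0, 0, 0, 0, -0.5],
  [0, 0, 0, 0, 0, 0.02, -0.5],
  [0, 0, 0, 0, 0, 0.035, -0.5],
  [0, 0, 0, 0, 0, 0.035, -0.5],
  [0, 0, 0, 0, 0.04, 0.01, -0.5],
  [0, 0, 0, 0, 0.04, 0, -0.5],
  [0, 0, 0, 0, 0.04, 0, -0.5],
])

```text
time: 28.67
tool_pos: [0.53, -0.1047, 0.1631]
orientation: [3.141, -0.002, 0.004]
contact_force: [0.3, 0.9, -0.2]
grip_width: 0.0642
```

>>> send_rows([
  [0, 0, 0, 0, 0, 0, -0.5],
  [0, 0, 0, 0, 0, 0, -0.5],
  [0, 0, 0, 0, 0, 0, -0.5],
])

```text
time: 28.92
tool_pos: [0.5299, -0.1054, 0.162]
orientation: [3.141, 0.002, 0.0]
contact_force: [0.3, -0.5, 0.2]
grip_width: 0.064
```

```bash
python3 - <<'E'
from h import *
grab('wrist');d=load('wrist');grab('side');e=load('side');s=bot.get_state();print(s['time'],s['tool_pos'],s['contact_force'])
for z in(.067,.071,.075):print(z,fitring(d,.5295,-.225,[(.022,z)],.005,.0005))
a=d['im'][100:300,400:560];u,v=map(int,proj(e,[[.53,-.225,.05]])[0])
cv2.imwrite('pics/fin.png',np.hstack([cv2.resize(a,(400,500)),cv2.resize(e['im'][v-40:v+40,u-32:u+32],(400,500),interpolation=cv2.INTER_CUBIC)]))
E
```

```text
29.0167 [ 0.52979288 -0.10639172  0.16181459] [-0.3844251  -0.03127148 -0.11630727]
0.067 (array([ 0.52802701, -0.22688447]), np.float64(65.13394987800645))
0.071 (array([ 0.52878861, -0.22448245]), np.float64(59.012905515912784))
0.075 (array([ 0.52984671, -0.2218983 ]), np.float64(54.01399242225477))
```

View pics/fin.png

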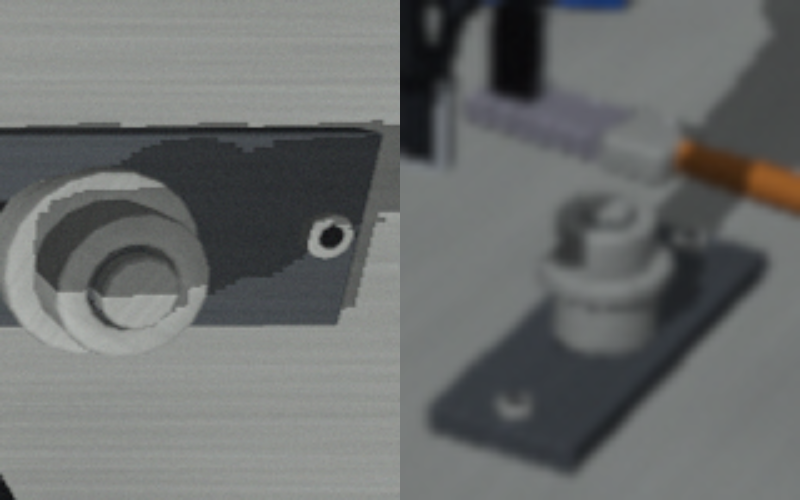

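The final crops show spacer, washer and bushing stacked level on the stud. The bushing's shoulder is on the washer, the stud tip is just above its bore, and the gripper is clear. Handing in.

```bash
python3 -c "
from workcell import bot
print(bot.sign_off())"
```

```text
the job is handed in; nothing more can be done
None
```

The spacer, washer and bushing (neck down inside the washer) are on the stud in that order, and I handed the job in at about 29 s of the 72 s allowed. The sign-off gives no verdict.

**What the last checks showed**
- **Seating:** each part met resistance as it came home. The washer and bushing did so within about 1 mm of the expected height. The spacer met it 1.7 mm high, probably from slipping in the grip, but once released its rim fitted best at the correct height.
- **Force:** the largest force I read while pressing on the fixture was about 14 N, against the 40 N limit. I only had readings at the end of each move.
- **Final view:** the wrist and side pictures show the stack level with no gap, and the gripper well clear. The washer had measured within 1 mm of the stud's centre when it was placed.
- **Bystanders:** I saw no sign that any had moved, but I did not measure them at the end.

**What went wrong or disagreed**
- **Washer grasp:** the first attempt failed. The fingers closed on nothing and pushed the washer about 20 mm along the bench with about 18 N, away from the fixture. I found it again and picked it up on the second try.
- **Bushing height:** the last picture fit could not settle the bushing's height; it slightly favoured a lower value than expected. For that I relied on the contact height and the view.

I viewed 10 pictures, crops included, which used the full budget.

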